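Slide the key tray between the kettlebells to the hook board

ROBOT

A 6-joint arm with a two-finger parallel gripper is mounted at the origin on the work surface. World frame = base frame: x ahead of the robot, y to its left, z up, the work surface at z = 0. Lengths are in m, angles in degrees, forces in N, time in s.
With the tool pointing down it reaches from about 0.375 to 0.9 m from the base axis. Payload 3.1 kg.
Tool frame: the origin (TCP) lies on the centre line of the jaws, within the pads' length; the fingertips stand 25 mm ahead of it and the grasp point (between the pads) lies 6 mm ahead of it; y points along the fingers, x is the direction in which the jaws open and shut, and the axes are right-handed (so a half turn about y gives the same grasp; the last joint's range is limited). The gripper opens to 87 mm and grips with 3 to 60 N. Pads are 19 mm wide; open, the fingers measure 117 mm over their backs; the gripper's body (75 mm by 190 mm) begins 51 mm behind the grasp point.
Start: joints at [-83.165, 30.224, 82.088, -0, 67.689, -10.227], TCP at [0.183, -0.597, 0.248] pointing down, gripper open.
Joint ranges: [-176.69, 176.69], [-43.24, 126.21], [12.49, 139.97], [-82, 262], [0, 151.66], [-163.58, 163.58]. Speed limits (degrees/s): [159.86, 159.86, 180, 180, 180, 180].

INTERFACE

Orientations are given as a 3x3 rotation matrix whose columns are the frame's x, y, z axes.
In Python, from rig import * gives the robot as it stands.
- The arm moves only by the tool play_rows, never from a script. Its argument "commands" is a list of rows, each a list of 2 entries, a list of its own where there are three numbers: the shift along the world's x, y, z in m, then the turn, a rotation vector about the world's x, y, z in rad. A call has 1 to 10 rows; each row is the pose to reach, as a shift and turn from the pose commanded when the call began; what a row does not reach only later rows make up. A row lasts 1/8 s, in which the tool goes at most 62.5 mm and 10.7 degrees, less where a joint would pass 70% of its speed; a pose out of reach is approached as far as the arm can. A call with a gripper value outside its range is refused whole. "gripper" is the finger opening in m, from 0 to 0.087, set as the call begins (left out, the last holds). The fingers move at their own pace and stop on an object; the grip force is fixed at half the most. Time passes only in rows, so rows that repeat a pose let the fingers close. It gives the time, the measured TCP pose, the force and the opening at its end, in the units of the state.
- read_state(): the state, without advancing time (a new reading comes with each control period).
- capture(name): name is "scene" or "top"; returns a dict with "frame" (400x640x3 uint8, red, green, blue), "depth" (400x640 float32, m along the optical axis (not along the pixel's ray), 0 where there is no reading), "mtx" (3x3 intrinsics, pixels), "dist_coeffs" ([k1, k2, p1, p2, k3] as OpenCV has them; the pictures are not rectified), "cam_to_world" (4x4, takes a point from camera to world coordinates). Camera axes: x right, y down, z forward; pixel columns grow to the right and rows downward; lengths in m; the calibration is good to about 2 mm. A picture is of the moment at which its call begins.
- hand_in(): hands the job in, once; it reports no verdict.
The state is a dict: "time_s": time; "joint_positions": joint angles; "qvel": joint speeds; "tau": joint torques, N m; "position": TCP position; "tcp_rot": TCP orientation; "force": force on the tool from outside, world axes, zero at the start; "moment": the same for the moment, N m; "opening": opening from 0.0 (shut) to 1.0 (fully open).
Only numpy, scipy, OpenCV 4.12 (cv2) and the standard library are available. Lean on these libraries where they do the work, as an engineer would, in place of code of your own. Each camera call takes 0.05 s, during which the arm holds its last target. There are 200 camera calls.

TASK

Push the dark wooden tray along the shelf, straight through the narrow gap between the two kettlebells, until its far side rests squarely against the upright board with the key hooks; then move the hand clear. Only push the tray with the fingers: it must stay flat on the shelf and never be lifted or tipped. Do not bump the kettlebells with the hand (the tray may brush them), and leave everything else where it is.

Things in the scene. Friction and masses are not known exactly. Their poses are not given: they have to be found in the camera images.
- tray: loose dark walnut tray, a solid block 92 (its x) by 110 (its y) by 32 high with an 8 deep recess in its top behind a rim 12 wide; 0.2 to 0.4 kg. Origin: centre of its underside. Its long 110 side faces the gap and the board, turned up to 20 degrees off and up to 45 mm to one side at the start; the start leaves the shelf free for at least 50 mm to the tray's left and right and behind it (towards the robot)
- hook_board: fixed upright light-wood board, 240 wide (its y), 18 thick, 98 high, with a 3 thick steel plate and four small hooks on its front from 48 mm up (they stand out up to 27 mm, above the tray). Origin: foot of the middle of its front face, which looks along its -x towards the robot and the kettlebells. Its +x points away from the robot, along the way the tray is to be pushed
- gap_mid (a point): fixed point on the shelf midway between the two kettlebells, 107 mm in front of the board's front face; same axes as the board. The gap here is 116 mm wide along y and the tray 110. When the tray rests against the board it is wholly beyond this point (its near side 15 mm past it)
- kettlebell_teal: teal vinyl kettlebell, fixed (too heavy to move): round belly 110 diameter, upright-sided from 10 to 62 mm up, shoulder narrowing to 108 mm; handle bow 162 high, 107 long along the board's x and 23 thick. Origin: centre of its underside, 113 mm along the board's y to one side of gap_mid (which side varies)
- kettlebell_iron: black iron kettlebell, fixed, same shape and size as the teal one, 113 mm to the other side of gap_mid. Origin: centre of its underside
- grip_trainer: orange plastic grip trainer lying flat: two bar handles 24 mm thick joined by a steel spring, 150 x 76 x 24; bystander. Origin: on its underside, near the middle
- torch: black metal torch lying flat, 134 x 34 x 30; bystander. Origin: on its underside, near the middle
- tin: round aluminium balm tin, 64 diameter, 24 high; bystander. Origin: on its underside, near the middle
- car_key: black key fob with a steel key blade, flat, 95 x 34 x 9; bystander. Origin: on its underside, near the middle
- glasses_case: black glasses case, 63 x 159 x 42; bystander. Origin: on its underside, near the middle
- bottle: steel drinking bottle standing upright, 68 diameter, 190 high; bystander. Origin: on its underside, near the middle
- acrylic_box: clear acrylic box with a hinged lid, shut, 130 x 170 x 75 plus lid knob, fixed; bystander. Origin: centre of its underside
- acrylic_lid (a joint): opening angle of the acrylic box's lid, rad; 0 is shut
Not all that is in view belongs to the job. Leave any turquoise look-alike of the tray alone.

How it is judged (in metres and radians):
On the way:
1. the tray passes through the gap between the kettlebells, flat on the shelf (x of tray in the frame of gap_mid between -0.025 and 0.025 m and y of tray in the frame of gap_mid between -0.012 and 0.012 m and height (world z) of tray below 0.004 m), for 0.05 s.
At the end, for the whole second after the job is handed in: The tray lies flat and still with its far side within 6 mm of the board's front face, within 15 mm of the board's middle and within 0.08 rad of square to it; nothing touched (x of tray in the frame of hook_board between -0.052 and -0.04 m and y of tray in the frame of hook_board between -0.015 and 0.015 m and angle between the x axis of tray and the x axis of hook_board, either way round below 0.08 rad and height (world z) of tray below 0.004 m and angle between tray's own z axis and vertical below 0.04 rad and linear speed of tray below 0.01 m/s).
It fails at once if the tray is lifted off the shelf (over 8 mm) or tipped (over 0.12 rad) (height (world z) of tray above 0.008 m or angle between tray's own z axis and vertical above 0.12 rad).
It fails at once if the robot bumps a kettlebell (over 20 N) (contact force between any of the fingers, the arm and kettlebell_teal above 20 N or contact force between any of the fingers, the arm and kettlebell_iron above 20 N).
It fails at once if a bystander is moved by more than 15 mm (distance of any of grip_trainer, torch, tin, car_key, glasses_case, bottle from where it was at the start of the episode above 0.015 m).
It fails at once if the lid of the acrylic box is opened (over 0.15 rad) (value of joint acrylic_lid above 0.15 rad).
It also fails if it takes over 64 s, if anything falls off the work surface, if the arm or the gripper's body presses on something with over 40 N, if the wrist force passes 120 N, or if a joint passes its speed limit or range.

## Working session

There is one attempt and no reset: what is moved stays moved. The work goes in short steps, Python scripts to look and compute and a tool call to move; the robot and the scene stay as the last step left them, time stands still between calls to the robot, and variables do not carry over. Pictures are saved under pics/ and viewed, about 8 in all and at most 12, crops included, and the job is handed in when it is done.

Besides the shell and the picture viewer there is one more tool, called after "Emit:" by a JSON object that holds its "op" and its "data", one argument or row to a line. play_rows: Moves the arm, as the interface text tells. Its arguments: {"type":"object","properties":{"commands":{"type":"array"},"gripper":{"type":"number"}},"required":["commands"]}

```bash
mkdir -p pics; cat > h.py <<'E'
from rig import *
import numpy as np, cv2
def snap(name,fn):
    c=capture(name); cv2.imwrite(fn,c["frame"][:,:,::-1]); np.savez('last_'+name+'.npz',**c); return c
def load(name): return dict(np.load('last_'+name+'.npz'))
def plane(c,px,z):
    px=np.array(px,float).reshape(-1,1,2)
    n=cv2.undistortPoints(px,c["mtx"],c["dist_coeffs"]).reshape(-1,2)
    d=np.c_[n,np.ones(len(n))]@c["cam_to_world"][:3,:3].T; o=c["cam_to_world"][:3,3]
    return o+d*((z-o[2])/d[:,2])[:,None]
def proj(c,P):
    M=np.linalg.inv(c["cam_to_world"]); r,_=cv2.Rodrigues(M[:3,:3])
    return cv2.projectPoints(np.array(P,float).reshape(-1,1,3),r,M[:3,3],c["mtx"],c["dist_coeffs"])[0].reshape(-1,2)
def cloud(c):
    h,w=c["depth"].shape; u,v=np.meshgrid(np.arange(w),np.arange(h))
    n=cv2.undistortPoints(np.stack([u,v],-1).reshape(-1,1,2).astype(float),c["mtx"],c["dist_coeffs"]).reshape(h,w,2)
    p=np.concatenate([n,np.ones((h,w,1))],-1)*c["depth"][...,None]
    return p@c["cam_to_world"][:3,:3].T+c["cam_to_world"][:3,3]
E
python3 - <<'E'
from h import *
for n in("top","scene"):
    c=snap(n,f"pics/{n}1.png"); print(n,c["cam_to_world"].round(3).tolist(),c["mtx"].round(1).tolist(),(c["depth"]>0).mean())
s=read_state(); print({k:np.round(v,3).tolist() for k,v in s.items()})
E
```

```text
top [[0.017, -0.993, 0.118, 0.416], [-1.0, -0.017, 0.001, 0.007], [0.002, -0.118, -0.993, 1.228], [0.0, 0.0, 0.0, 1.0]] [[407.3, 0.0, 321.0], [0.0, 407.3, 204.5], [0.0, 0.0, 1.0]] 0.995953125
scene [[-0.488, 0.506, -0.711, 1.454], [0.873, 0.277, -0.402, 0.5], [-0.006, -0.817, -0.577, 0.791], [0.0, 0.0, 0.0, 1.0]] [[389.2, 0.0, 313.7], [0.0, 389.2, 195.7], [0.0, 0.0, 1.0]] 0.995984375
{'time_s': 0.1, 'joint_positions': [-83.166, 30.272, 82.15, -0.003, 67.689, -10.228], 'qvel': [-0.014, -0.147, -0.151, -0.059, -0.022, 0.146], 'tau': [0.0, -44.099, -17.715, 0.063, 0.053, -0.0], 'position': [0.183, -0.597, 0.247], 'tcp_rot': [[0.293, -0.0, 0.956], [-0.956, 0.002, 0.293], [-0.002, -1.0, 0.0]], 'force': [0.58, 0.328, 0.52], 'moment': [-0.003, 0.017, 0.008], 'opening': 0.995}
```

View pics/top1.png

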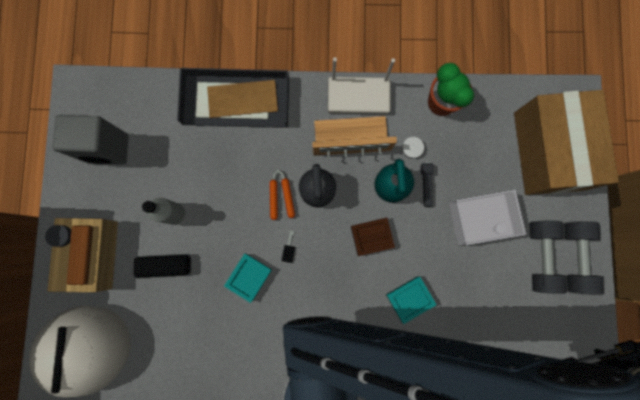

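View pics/scene1.png

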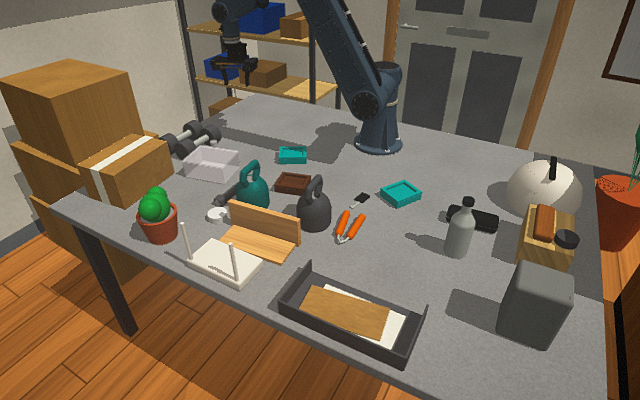

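Top view: the candidates for the tray are the dark brown block at (373,237), the turquoise look-alikes at (249,277) and (412,299), and the brown block on the box at (80,255). I choose (373,237), because it is dark walnut and lies in front of the gap. Iron kettlebell at (318,187), teal at (394,182), board at (353,138).

```bash
python3 - <<'E'
from h import *
c=load("top"); f=c["frame"]
cr=f[100:270,255:450]; cv2.imwrite("pics/crop1.png",cv2.resize(cr[:,:,::-1],None,fx=4,fy=3.5,interpolation=cv2.INTER_CUBIC))
hsv=cv2.cvtColor(f,cv2.COLOR_RGB2HSV)
print("tray px",f[237,373],hsv[237,373],"shelf",f[230,330])
P=cloud(c)
# tray
m=((hsv[...,0]<18)|(hsv[...,0]>172))&(hsv[...,1]>90)&(hsv[...,2]<130); m=m.astype(np.uint8); m[:205]=0;m[265:]=0;m[:,:335]=0;m[:,410:]=0
cs=max(cv2.findContours(m,cv2.RETR_EXTERNAL,cv2.CHAIN_APPROX_NONE)[0],key=cv2.contourArea)
w=plane(c,cs.reshape(-1,2),0.032)[:,:2]
print("tray rect",cv2.minAreaRect((w*1000).astype(np.float32)), "depth z",np.median(P[...,2][m>0]))
# things by depth
for nm,(r0,r1,c0,c1) in dict(iron=(160,215,295,340),teal=(155,210,370,416)).items():
    Q=P[r0:r1,c0:c1].reshape(-1,3); 
    for lo,hi in((.05,.075),(.12,.17)):
        q=Q[(Q[:,2]>lo)&(Q[:,2]<hi)]; print(nm,lo,len(q),q[:,:2].min(0).round(3),q[:,:2].max(0).round(3),q.mean(0).round(3), cv2.minAreaRect((q[:,:2]*1000).astype(np.float32)))
Q=P[110:160,305:405].reshape(-1,3); q=Q[(Q[:,2]>.09)&(Q[:,2]<.106)]; print("board top",len(q),cv2.minAreaRect((q[:,:2]*1000).astype(np.float32)))
for n in("top","scene"):
    c=load(n);P=cloud(c);print(n,"shelf z",[P[y,x].round(3).tolist() for x,y in ((330,240),(350,200))])
E
```

```text
tray px [55 29 16] [ 10 181  55] shelf [98 99 98]
tray rect ((466.7574768066406, -144.70326232910156), (89.31198120117188, 108.95744323730469), 14.254347801208496) depth z 0.026178051449296857
iron 0.05 123 [ 0.553 -0.032] [0.662 0.076] [0.585 0.021 0.067] ((606.3231201171875, 21.94659423828125), (109.02821350097656, 106.44761657714844), 49.27231216430664)
iron 0.12 313 [0.555 0.008] [0.658 0.034] [0.602 0.021 0.157] ((606.8112182617188, 21.170249938964844), (103.89686584472656, 22.761608123779297), 4.525628566741943)
teal 0.05 151 [ 0.571 -0.26 ] [ 0.677 -0.149] [ 0.603 -0.182  0.066] ((615.4927978515625, -198.83026123046875), (108.05579376220703, 86.92264556884766), 53.70646286010742)
teal 0.12 341 [ 0.573 -0.22 ] [ 0.675 -0.192] [ 0.621 -0.204  0.155] ((624.3236694335938, -206.05929565429688), (102.68280792236328, 23.00667953491211), 4.732499122619629)
board top 632 ((730.4468383789062, -83.52555084228516), (22.58436393737793, 240.9954071044922), 4.220902919769287)
top shelf z [[0.455, -0.021, 0.004], [0.577, -0.08, 0.003]]
scene shelf z [[0.661, 0.108, 0.003], [0.441, 0.072, 0.001]]
```

View pics/crop1.png

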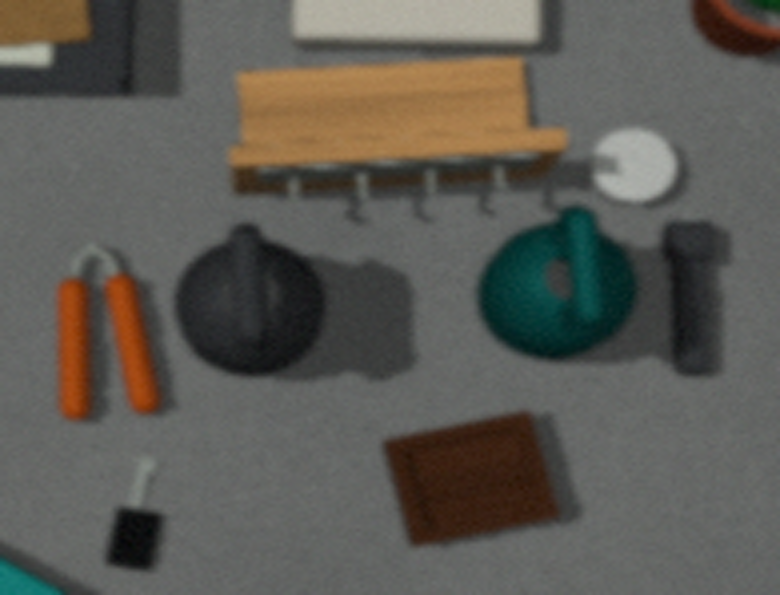

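The crop confirms the dark walnut block with a rim. The kettlebell handles and the board agree on a yaw of 4.4°, and they lie 228 mm apart against the stated 226. gap_mid is (0.6155, -0.0925). In that frame the tray is at (-152, -41) mm, turned +10°.

Plan:
1. Push the tray sideways with two fingers on its right side, which also squares it.
2. Push it forward with two fingers.
3. Finish with the hand turned narrow.

First, travel to the tray.

Emit:
{"op": "play_rows", "data": {
  "commands": [
    [[0.035,0.045,0],[0,0,0.169]],
    [[0.07,0.09,0],[0,0,0.338]],
    [[0.105,0.135,0],[0,0,0.507]],
    [[0.14,0.18,0],[0,0,0.676]],
    [[0.175,0.225,0],[0,0,0.845]],
    [[0.21,0.27,0],[0,0,1.014]],
    [[0.245,0.315,0],[0,0,1.183]],
    [[0.281,0.362,0],[0,0,1.351]],
    [[0.281,0.362,0],[0,0,1.351]],
    [[0.281,0.362,0],[0,0,1.351]]
  ],
  "gripper": 0.04
}}

```text
time_s: 1.35
position: [0.4642, -0.2354, 0.2473]
tcp_rot: [[0.997, -0.001, -0.078], [0.078, -0.0, 0.997], [-0.001, -1.0, -0.0]]
force: [0.5, 0.5, -0.8]
opening: 0.465
```

```bash
python3 - <<'E'
from h import *
s=read_state(); print({k:np.round(v,3).tolist() for k,v in s.items()})
snap("scene","pics/s2.png")
E
```

```text
{'time_s': 1.35, 'joint_positions': [-39.185, 22.232, 96.976, -0.039, 60.822, -43.649], 'qvel': [-2.094, 0.029, -0.259, 0.01, 0.041, -0.007], 'tau': [0.993, -35.725, -15.759, 0.082, 0.1, -0.001], 'position': [0.464, -0.235, 0.247], 'tcp_rot': [[0.997, -0.001, -0.078], [0.078, -0.0, 0.997], [-0.001, -1.0, -0.0]], 'force': [0.547, 0.542, -0.791], 'moment': [-0.049, -0.122, 0.043], 'opening': 0.465}
```

View pics/s2.png

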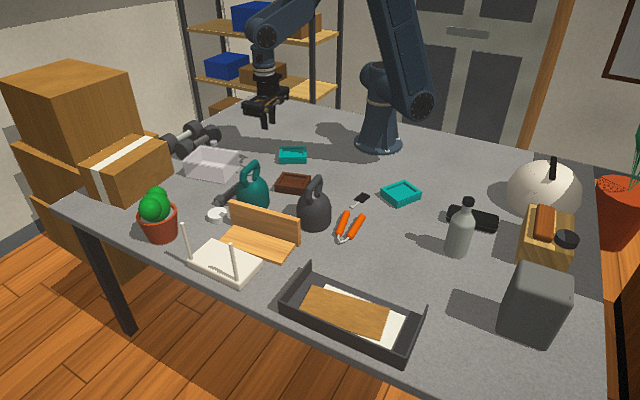

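The view shows the open hand above the tray's right side, at about (265,110), with clear space around it. Next I go down, then push to +y in small steps.

Emit:
{"op": "play_rows", "data": {
  "commands": [
    [[0,0,-0.04],[0,0,0]],
    [[0,0,-0.08],[0,0,0]],
    [[0,0,-0.12],[0,0,0]],
    [[0,0,-0.15],[0,0,0]],
    [[0,0,-0.18],[0,0,0]],
    [[0,0,-0.195],[0,0,0]],
    [[0,0,-0.205],[0,0,0]],
    [[0,0,-0.21],[0,0,0]],
    [[0,0,-0.21],[0,0,0]],
    [[0,0,-0.21],[0,0,0]]
  ]
}}

```text
time_s: 2.65
position: [0.4648, -0.2357, 0.0382]
tcp_rot: [[0.997, 0.001, -0.078], [0.078, -0.001, 0.997], [0.001, -1.0, -0.001]]
force: [0.3, 0.4, 0.5]
opening: 0.458
```

```bash
python3 - <<'E'
from h import *
c=snap("scene","/tmp/a.png"); s=read_state(); p=s["position"]; print(p,s["force"],proj(c,[p]),proj(c,[[.464,-.235,.247]]))
t=snap("top","/tmp/b.png"); print(proj(t,[p]))
a=cv2.resize(c["frame"][120:250,200:380,::-1],(540,390)); b=cv2.resize(t["frame"][100:300,290:490,::-1],(390,390))
cv2.imwrite("pics/c3.png",np.hstack([a,b])[:, :800])
E
```

```text
[ 0.46482485 -0.23565373  0.03822968] [0.51729897 0.37755057 0.6821145 ] [[271.79217008 171.47501641]] [[267.98612376 118.89447178]]
[[404.09075733 237.60749393]]
```

View pics/c3.png

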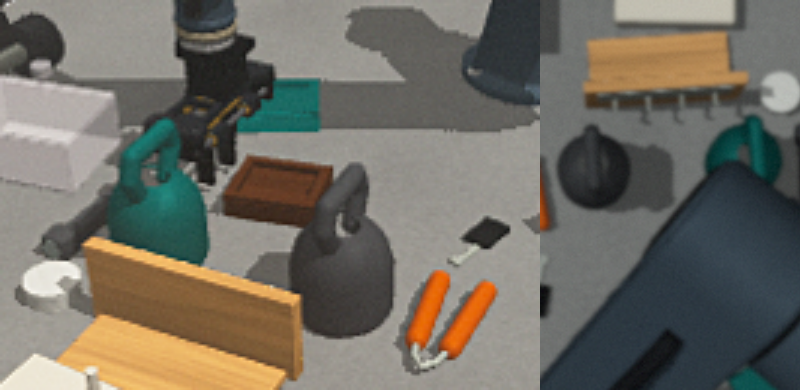

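The fingers are just clear of the tray's right side and level with it. I push sideways by 66 mm.

Emit:
{"op": "play_rows", "data": {
  "commands": [
    [[-0.0005,0.008,0],[0,0,0]],
    [[-0.001,0.016,0],[0,0,0]],
    [[-0.002,0.023,0],[0,0,0]],
    [[-0.0025,0.03,0],[0,0,0]],
    [[-0.003,0.037,0],[0,0,0]],
    [[-0.0035,0.044,0],[0,0,0]],
    [[-0.004,0.051,0],[0,0,0]],
    [[-0.0045,0.058,0],[0,0,0]],
    [[-0.005,0.063,0],[0,0,0]],
    [[-0.005,0.066,0],[0,0,0]]
  ]
}}

```text
time_s: 4.0
position: [0.4596, -0.1692, 0.0376]
tcp_rot: [[0.997, 0.0, -0.078], [0.078, -0.0, 0.997], [0.0, -1.0, -0.0]]
force: [-0.0, -3.1, 1.5]
opening: 0.46
```

Emit:
{"op": "play_rows", "data": {
  "commands": [
    [[0,0,0],[0,0,0]],
    [[0,0,0],[0,0,0]],
    [[0.0015,-0.02,0],[0,0,0]],
    [[0.0015,-0.02,0.06],[0,0,0]],
    [[-0.03,-0.07,0.12],[0,0,0]],
    [[-0.05,-0.13,0.14],[0,0,0]],
    [[-0.05,-0.18,0.14],[0,0,0]],
    [[-0.05,-0.23,0.14],[0,0,0]],
    [[-0.05,-0.26,0.14],[0,0,0]]
  ]
}}

```text
time_s: 5.12
position: [0.4083, -0.4343, 0.1781]
tcp_rot: [[0.997, 0.001, -0.075], [0.075, -0.002, 0.997], [0.001, -1.0, -0.002]]
force: [0.4, 0.2, 0.1]
opening: 0.459
```

```bash
cat >> h.py <<'E'
T=np.deg2rad(4.4); EX=np.array([np.cos(T),np.sin(T)]); EY=np.array([-np.sin(T),np.cos(T)]); G=np.array([.6155,-.0925])
def brown(c):
    hsv=cv2.cvtColor(c["frame"],cv2.COLOR_RGB2HSV)
    m=(((hsv[...,0]<18)|(hsv[...,0]>172))&(hsv[...,1]>90)&(hsv[...,2]<130)).astype(np.uint8)
    P=cloud(c); m&=(P[...,0]>.38)&(P[...,0]<.70)&(P[...,1]>-.25)&(P[...,1]<0)&(P[...,2]<.045)
    return m
def tray(c):
    m=brown(c)
    cs=max(cv2.findContours(m,cv2.RETR_EXTERNAL,cv2.CHAIN_APPROX_NONE)[0],key=cv2.contourArea)
    w=(plane(c,cs.reshape(-1,2),0.032)[:,:2]-G)@np.c_[EX,EY]
    return cv2.minAreaRect((w*1000).astype(np.float32)),cs
E
python3 - <<'E'
from h import *
c=snap("top","pics/t4.png"); r,cs=tray(c); print("gap frame",r)
s=read_state();print(s["time_s"],s["position"],s["force"])
f=c["frame"].copy(); cv2.drawContours(f,[cs],-1,(255,255,0),1)
cv2.imwrite("pics/c4.png",cv2.resize(f[100:320,250:500,::-1],(680,600)))
E
```

```text
gap frame ((-141.68890380859375, 0.8313179016113281), (108.63324737548828, 88.52064514160156), 89.63670349121094)
5.175 [ 0.40858777 -0.43786032  0.17804018] [ 0.42994176 -4.05284134  0.84397465]
```

View pics/c4.png

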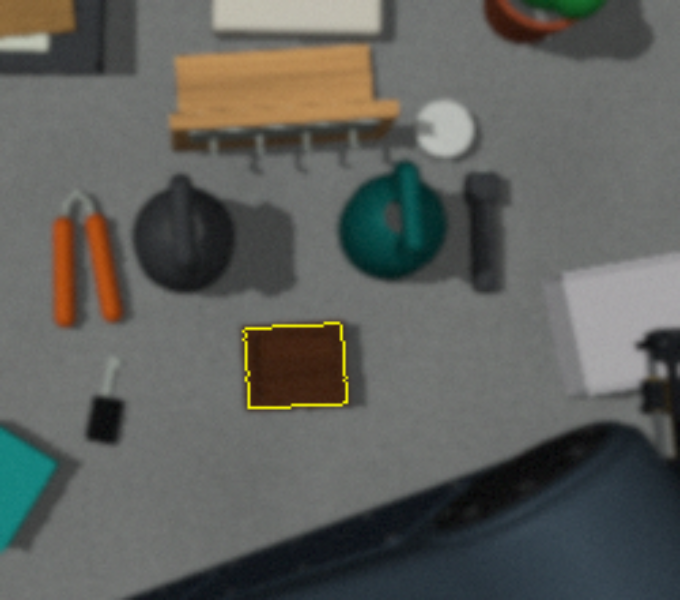

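The tray is now square to the gap (yaw about -0.4°) and centred (0.8 mm). I now move behind it with the jaws turned across the push.

Emit:
{"op": "play_rows", "data": {
  "commands": [
    [[0,0.02,0.01],[0,0,-0.16]],
    [[0,0.05,0.01],[0,0,-0.33]],
    [[0,0.085,0.01],[0,0,-0.5]],
    [[0,0.12,0.01],[0,0,-0.67]],
    [[0,0.16,0.01],[0,0,-0.84]],
    [[-0.002,0.2,0.01],[0,0,-1.01]],
    [[-0.004,0.24,0.01],[0,0,-1.18]],
    [[-0.005,0.28,0.01],[0,0,-1.35]],
    [[-0.005,0.305,0.01],[0,0,-1.5]],
    [[-0.005,0.32,0.01],[0,0,-1.571]]
  ],
  "gripper": 0.05
}}

```text
time_s: 6.42
position: [0.4036, -0.1084, 0.1875]
tcp_rot: [[0.076, -0.001, 0.997], [-0.997, 0.001, 0.076], [-0.001, -1.0, -0.001]]
force: [0.7, -0.8, 0.1]
opening: 0.573
```

Emit:
{"op": "play_rows", "data": {
  "commands": [
    [[0,0,0],[0,0,0]],
    [[0,0,0],[0,0,0]]
  ]
}}

```text
time_s: 6.68
position: [0.4046, -0.1103, 0.1876]
tcp_rot: [[0.078, 0.0, 0.997], [-0.997, -0.0, 0.078], [0.0, -1.0, 0.0]]
force: [0.2, -0.2, 0.4]
opening: 0.573
```

Emit:
{"op": "play_rows", "data": {
  "commands": [
    [[0,0.001,-0.04],[0,0,0]],
    [[0,0.001,-0.08],[0,0,0]],
    [[0,0.001,-0.115],[0,0,0]],
    [[0,0.001,-0.135],[0,0,0]],
    [[0,0.001,-0.145],[0,0,0]],
    [[0,0.001,-0.15],[0,0,0]],
    [[0,0.001,-0.15],[0,0,0]]
  ]
}}

```text
time_s: 7.55
position: [0.4047, -0.1088, 0.0377]
tcp_rot: [[0.078, 0.001, 0.997], [-0.997, -0.0, 0.078], [0.0, -1.0, 0.001]]
force: [-0.4, -0.3, -0.4]
opening: 0.575
```

Emit:
{"op": "play_rows", "data": {
  "commands": [
    [[0.008,0.0006,0],[0,0,0]],
    [[0.016,0.0012,0],[0,0,0]],
    [[0.022,0.0017,0],[0,0,0]],
    [[0.028,0.0022,0],[0,0,0]],
    [[0.034,0.0026,0],[0,0,0]],
    [[0.04,0.0031,0],[0,0,0]],
    [[0.046,0.0035,0],[0,0,0]],
    [[0.052,0.004,0],[0,0,0]],
    [[0.058,0.0045,0],[0,0,0]],
    [[0.064,0.0049,0],[0,0,0]]
  ]
}}

```text
time_s: 8.8
position: [0.4664, -0.1024, 0.0377]
tcp_rot: [[0.079, -0.005, 0.997], [-0.997, 0.002, 0.079], [-0.002, -1.0, -0.005]]
force: [-5.6, -0.6, 4.4]
opening: 0.575
```

```bash
python3 - <<'E'
from h import *
c=snap("scene","/tmp/s.png"); m=brown(c)
s=read_state(); print(s["position"],s["force"],(s["position"][:2]-G)@np.c_[EX,EY])
cs=max(cv2.findContours(m,cv2.RETR_EXTERNAL,cv2.CHAIN_APPROX_NONE)[0],key=cv2.contourArea)
f=c["frame"].copy(); 
cv2.imwrite("pics/c5.png",cv2.resize(f[110:260,200:400,::-1],(800,600)))
E
```

```text
[ 0.4680568  -0.10277781  0.03772949] [-2.29529986  0.72326751  1.38465514] [-0.14779715  0.00106418]
```

View pics/c5.png

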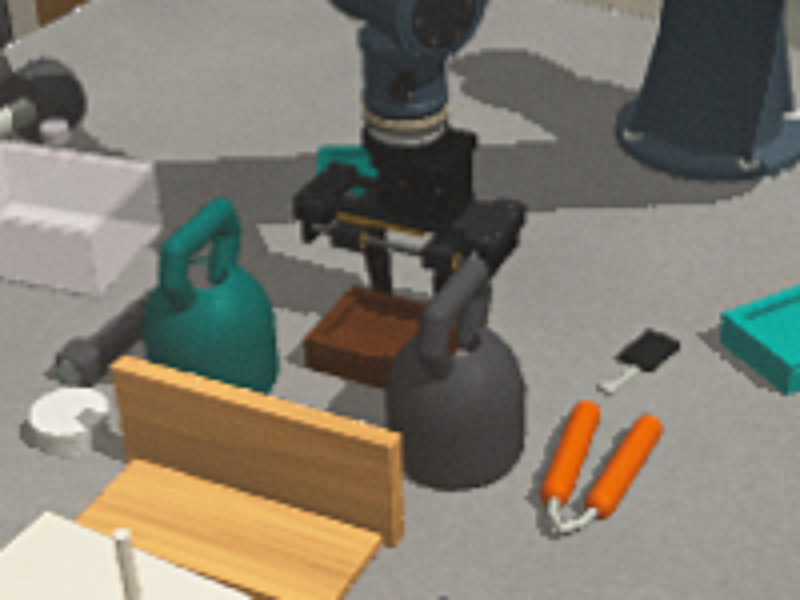

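The tray is moving squarely ahead of the two fingers. I push 46 mm more, then back off and turn the hand for the narrow passage.

Emit:
{"op": "play_rows", "data": {
  "commands": [
    [[0.006,0.0005,0],[0,0,0]],
    [[0.012,0.0009,0],[0,0,0]],
    [[0.018,0.0014,0],[0,0,0]],
    [[0.024,0.0018,0],[0,0,0]],
    [[0.03,0.0023,0],[0,0,0]],
    [[0.036,0.0028,0],[0,0,0]],
    [[0.042,0.0032,0],[0,0,0]],
    [[0.046,0.0035,0],[0,0,0]],
    [[0.046,0.0035,0],[0,0,0]]
  ]
}}

```text
time_s: 9.98
position: [0.5148, -0.0998, 0.0375]
tcp_rot: [[0.078, 0.0, 0.997], [-0.997, 0.0, 0.078], [-0.0, -1.0, 0.0]]
force: [-2.8, -0.0, 1.3]
opening: 0.576
```

Emit:
{"op": "play_rows", "data": {
  "commands": [
    [[-0.02,-0.0015,0],[0,0,0]],
    [[-0.05,-0.004,0.05],[0,0,0.1]],
    [[-0.06,-0.03,0.1],[0,0,0.28]],
    [[-0.07,-0.07,0.14],[0,0,0.46]],
    [[-0.08,-0.12,0.15],[0,0,0.64]],
    [[-0.09,-0.17,0.15],[0,0,0.82]],
    [[-0.1,-0.22,0.15],[0,0,1.0]],
    [[-0.11,-0.27,0.15],[0,0,1.18]],
    [[-0.11,-0.3,0.15],[0,0,1.36]],
    [[-0.11,-0.31,0.15],[0,0,1.54]]
  ],
  "gripper": 0.0
}}

```text
time_s: 11.22
position: [0.4054, -0.4142, 0.188]
tcp_rot: [[0.999, 0.004, -0.05], [0.05, -0.005, 0.999], [0.004, -1.0, -0.005]]
force: [0.7, 0.2, -0.7]
opening: -0.001
```

```bash
python3 - <<'E'
from h import *
c=snap("top","pics/t6.png"); r,cs=tray(c); print("gap frame",r)
s=read_state();print(s["time_s"],s["position"],s["tcp_rot"][:,0],s["joint_positions"],s["opening"])
f=c["frame"].copy(); cv2.drawContours(f,[cs],-1,(255,255,0),1)
cv2.imwrite("pics/c6.png",cv2.resize(f[100:320,250:500,::-1],(680,600)))
E
```

```text
gap frame ((-44.378387451171875, 1.8080482482910156), (90.22132110595703, 110.33604431152344), 0.20338508486747742)
11.275 [ 0.40541961 -0.41461828  0.18791991] [0.99851183 0.05443121 0.00337107] [-5.66745208e+01  3.09314415e+01  9.23216897e+01 -8.66301906e-03
  5.63505686e+01 -5.97894004e+01] 0.003958665642807024
```

View pics/c6.png

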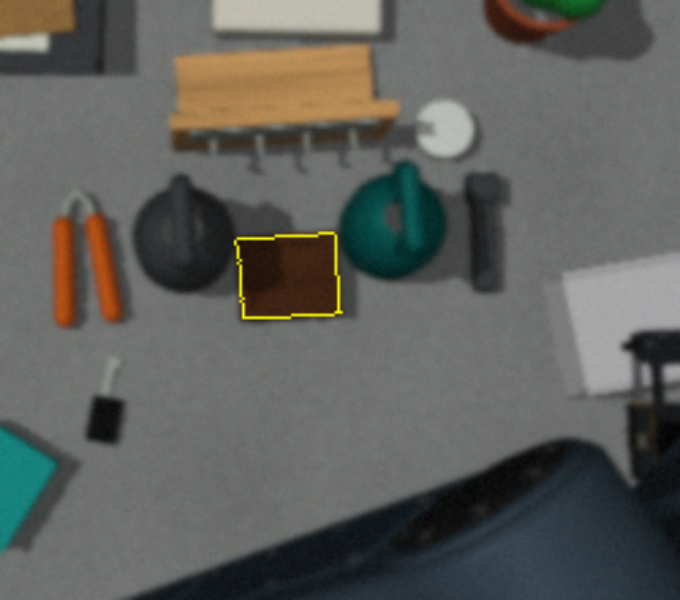

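The tray's nose is between the kettlebells at (-44, +2) mm, yaw 0.2°. Next I bring the closed fingers in, jaws along the push and leaning back 20°.

Emit:
{"op": "play_rows", "data": {
  "commands": [
    [[0.0,0.03,0],[0,0,0]],
    [[0.01,0.08,0],[0.005,-0.06,0.005]],
    [[0.02,0.13,0],[0.01,-0.12,0.01]],
    [[0.035,0.18,0],[0.015,-0.18,0.015]],
    [[0.05,0.23,0],[0.02,-0.24,0.02]],
    [[0.065,0.27,0],[0.024,-0.3,0.027]],
    [[0.077,0.3,0],[0.027,-0.349,0.027]],
    [[0.077,0.313,0],[0.027,-0.349,0.027]],
    [[0.077,0.313,0],[0.027,-0.349,0.027]],
    [[0.077,0.313,0],[0.027,-0.349,0.027]]
  ]
}}

```text
time_s: 12.52
position: [0.4822, -0.0984, 0.1879]
tcp_rot: [[0.936, 0.343, -0.074], [0.068, 0.029, 0.997], [0.344, -0.939, 0.004]]
force: [0.7, -0.9, 0.5]
opening: 0.005
```

```bash
python3 - <<'E'
from h import *
s=read_state(); print(s["position"],(s["position"][:2]-G)@np.c_[EX,EY],s["tcp_rot"].round(3),s["joint_positions"].round(1) if hasattr(s["joint_positions"],'round') else s["joint_positions"])
R=s["tcp_rot"]; print("jaw yaw",np.degrees(np.arctan2(R[1,0],R[0,0])),"finger dir gap",R[:2,1]@np.c_[EX,EY])
E
```

```text
[ 0.48222375 -0.09835676  0.18792718] [-0.13333277  0.00438533] [[ 0.936  0.343 -0.074]
 [ 0.068  0.029  0.997]
 [ 0.344 -0.939  0.004]] [-31.5  21.4 117.7  26.7  27.1 -58.1]
jaw yaw 4.1534677501415995 finger dir gap [0.34405729 0.00291034]
```

Emit:
{"op": "play_rows", "data": {
  "commands": [
    [[0,-0.002,-0.04],[0,0,0]],
    [[0,-0.002,-0.08],[0,0,0]],
    [[0,-0.002,-0.115],[0,0,0]],
    [[0,-0.002,-0.135],[0,0,0]],
    [[0,-0.002,-0.147],[0,0,0]],
    [[0,-0.002,-0.155],[0,0,0]],
    [[0,-0.002,-0.155],[0,0,0]],
    [[0,-0.002,-0.155],[0,0,0]]
  ]
}}

```text
time_s: 13.52
position: [0.4819, -0.1, 0.0327]
tcp_rot: [[0.937, 0.342, -0.074], [0.068, 0.03, 0.997], [0.344, -0.939, 0.005]]
force: [0.1, -0.3, 0.7]
opening: 0.006
```

```bash
python3 - <<'E'
from h import *
c=snap("scene","/tmp/s.png")
s=read_state(); print(s["position"],s["force"],(s["position"][:2]-G)@np.c_[EX,EY])
t=snap("top","/tmp/t.png")
cv2.imwrite("pics/c7.png",np.hstack([cv2.resize(c["frame"][110:260,200:350,::-1],(400,400)),cv2.resize(t["frame"][110:260,280:430,::-1],(400,400))]))
E
```

```text
[ 0.48182531 -0.09979475  0.03291733] [ 0.1028966  -0.89725292  0.32779229] [-0.13384036  0.00298214]
```

View pics/c7.png

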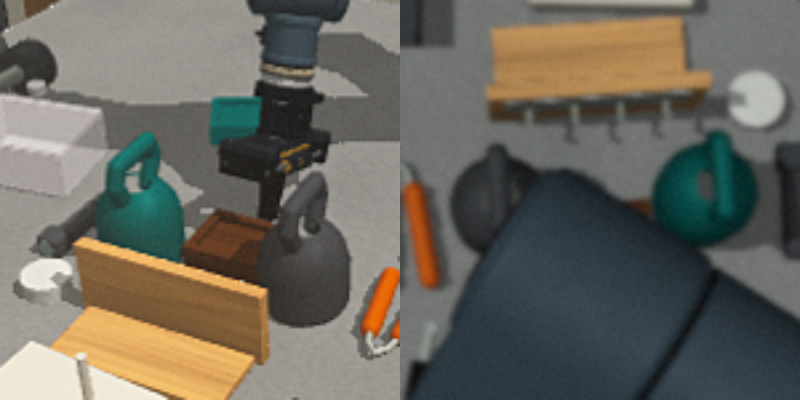

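The fingers stand behind the tray's middle, with room on either side of the hand. I push to mid-gap.

Emit:
{"op": "play_rows", "data": {
  "commands": [
    [[0.007,-0.0005,0],[0,0,0]],
    [[0.014,-0.0005,0],[0,0,0]],
    [[0.02,0.0005,0],[0,0,0]],
    [[0.026,0.001,0],[0,0,0]],
    [[0.032,0.0015,0],[0,0,0]],
    [[0.038,0.002,0],[0,0,0]],
    [[0.044,0.0024,0],[0,0,0]],
    [[0.05,0.0028,0],[0,0,0]],
    [[0.056,0.0033,0],[0,0,0]],
    [[0.062,0.0038,0],[0,0,0]]
  ]
}}

```text
time_s: 14.88
position: [0.5419, -0.0948, 0.0331]
tcp_rot: [[0.937, 0.34, -0.075], [0.069, 0.031, 0.997], [0.341, -0.94, 0.006]]
force: [-6.0, -1.0, 4.4]
opening: 0.007
```

```bash
python3 - <<'E'
from h import *
c=snap("scene","/tmp/s.png")
s=read_state(); print(s["position"],s["force"],(s["position"][:2]-G)@np.c_[EX,EY])
t=snap("top","/tmp/t.png")
cv2.imwrite("pics/c8.png",np.hstack([cv2.resize(c["frame"][120:220,225:325,::-1],(500,500)),cv2.resize(t["frame"][110:260,280:430,::-1],(300,500))]))
E
```

```text
[ 0.54310733 -0.09489732  0.03320926] [-0.51777257  0.86023539  0.51264939] [-0.07236323  0.00316364]
```

View pics/c8.png

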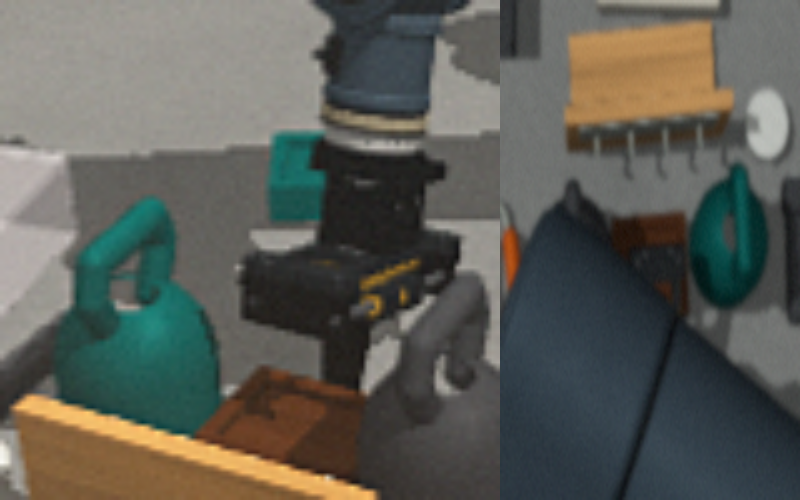

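The tray is square in mid-gap, under the hand's nose, and the hand is between the handles. I continue, then creep onto the board.

Emit:
{"op": "play_rows", "data": {
  "commands": [
    [[0.006,0.0003,0],[0,0,0]],
    [[0.012,0.0006,0],[0,0,0]],
    [[0.018,0.001,0],[0,0,0]],
    [[0.024,0.0013,0],[0,0,0]],
    [[0.03,0.0017,0],[0,0,0]],
    [[0.036,0.002,0],[0,0,0]],
    [[0.042,0.0023,0],[0,0,0]],
    [[0.048,0.0026,0],[0,0,0]],
    [[0.053,0.003,0],[0,0,0]],
    [[0.056,0.003,0],[0,0,0]]
  ]
}}

```text
time_s: 16.23
position: [0.5981, -0.0915, 0.0328]
tcp_rot: [[0.937, 0.34, -0.076], [0.069, 0.033, 0.997], [0.341, -0.94, 0.007]]
force: [-5.9, -0.0, 3.9]
opening: 0.006
```

Emit:
{"op": "play_rows", "data": {
  "commands": [
    [[0.002,0,0],[0,0,0]],
    [[0.004,0,0],[0,0,0]],
    [[0.005,0,0],[0,0,0]]
  ]
}}

```text
time_s: 16.6
position: [0.603, -0.0915, 0.0327]
tcp_rot: [[0.937, 0.34, -0.076], [0.069, 0.033, 0.997], [0.341, -0.94, 0.007]]
force: [-5.8, 0.4, 4.8]
opening: 0.003
```

```bash
python3 - <<'E'
from h import *
t=snap("top","/tmp/t.png")
s=read_state(); print(s["position"],s["force"],(s["position"][:2]-G)@np.c_[EX,EY])
E
```

```text
[ 0.60311668 -0.09155093  0.0327011 ] [-4.98035673  0.79124193  3.69160971] [-0.01227401  0.00189631]
```

Emit:
{"op": "play_rows", "data": {
  "commands": [
    [[0.0015,0,0],[0,0,0]],
    [[0.003,0,0],[0,0,0]],
    [[0.004,0,0],[0,0,0]]
  ]
}}

```text
time_s: 17.02
position: [0.6069, -0.0915, 0.0326]
tcp_rot: [[0.938, 0.339, -0.076], [0.069, 0.033, 0.997], [0.341, -0.94, 0.007]]
force: [-6.0, -0.2, 4.4]
opening: 0.007
```

Emit:
{"op": "play_rows", "data": {
  "commands": [
    [[0.001,0,0],[0,0,0]],
    [[0.002,0,0],[0,0,0]]
  ]
}}

```text
time_s: 17.27
position: [0.6088, -0.0915, 0.0326]
tcp_rot: [[0.938, 0.339, -0.076], [0.069, 0.033, 0.997], [0.341, -0.94, 0.007]]
force: [-5.0, 0.5, 4.4]
opening: 0.001
```

Emit:
{"op": "play_rows", "data": {
  "commands": [
    [[0.001,0,0],[0,0,0]],
    [[0.002,0,0],[0,0,0]]
  ]
}}

```text
time_s: 17.52
position: [0.6109, -0.0915, 0.0326]
tcp_rot: [[0.938, 0.339, -0.076], [0.069, 0.033, 0.997], [0.341, -0.94, 0.008]]
force: [-4.9, 0.1, 4.8]
opening: 0.008
```

Emit:
{"op": "play_rows", "data": {
  "commands": [
    [[0.001,0,0],[0,0,0]],
    [[0.002,0,0],[0,0,0]]
  ]
}}

```text
time_s: 17.77
position: [0.6129, -0.0915, 0.0326]
tcp_rot: [[0.938, 0.339, -0.076], [0.069, 0.033, 0.997], [0.341, -0.94, 0.008]]
force: [-5.2, -1.3, 4.9]
opening: 0.007
```

Emit:
{"op": "play_rows", "data": {
  "commands": [
    [[0.001,0,0],[0,0,0]],
    [[0.002,0,0],[0,0,0]]
  ]
}}

```text
time_s: 18.02
position: [0.6146, -0.0914, 0.0326]
tcp_rot: [[0.938, 0.339, -0.076], [0.069, 0.033, 0.997], [0.34, -0.94, 0.008]]
force: [-8.2, -1.3, 6.1]
opening: 0.005
```

```bash
python3 - <<'E'
from h import *
t=snap("top","/tmp/t.png"); c=snap("scene","/tmp/s.png")
s=read_state(); print(s["position"],s["force"],(s["position"][:2]-G)@np.c_[EX,EY])
for k in(t,c):
    m=brown(k); cs=max(cv2.findContours(m,cv2.RETR_EXTERNAL,cv2.CHAIN_APPROX_NONE)[0],key=cv2.contourArea)
    w=(plane(k,cs.reshape(-1,2),0.032)[:,:2]-G)@np.c_[EX,EY]; print(w.min(0).round(3),w.max(0).round(3),len(cs))
cv2.imwrite("pics/c9.png",np.hstack([cv2.resize(c["frame"][120:220,225:325,::-1],(400,500)),cv2.resize(t["frame"][120:220,300:400,::-1],(400,500))]))
E
```

```text
[ 0.61453976 -0.09148868  0.03256538] [-6.40756442 -0.81568133  4.5250561 ] [-0.00087983  0.00108201]
[0.014 0.029] [0.088 0.054] 58
[0.431 0.273] [0.493 0.314] 92
```

View pics/c9.png

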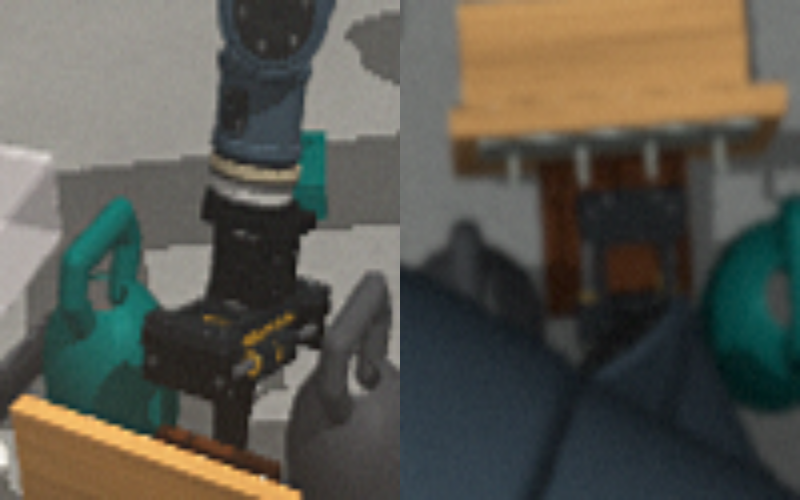

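The tray is right at the board, its near edge about 14 mm past gap_mid (it must be 15). The force is starting to rise, so I press on slightly.

Emit:
{"op": "play_rows", "data": {
  "commands": [
    [[0.001,0,0],[0,0,0]],
    [[0.001,0,0],[0,0,0]]
  ]
}}

```text
time_s: 18.38
position: [0.6146, -0.0914, 0.0325]
tcp_rot: [[0.938, 0.338, -0.076], [0.069, 0.033, 0.997], [0.339, -0.941, 0.008]]
force: [-8.6, -1.8, 7.9]
opening: 0.001
```

Emit:
{"op": "play_rows", "data": {
  "commands": [
    [[0.001,0,0],[0,0,0]],
    [[0.001,0,0],[0,0,0]]
  ]
}}

```text
time_s: 18.62
position: [0.6147, -0.0914, 0.0325]
tcp_rot: [[0.939, 0.337, -0.076], [0.069, 0.034, 0.997], [0.338, -0.941, 0.008]]
force: [-13.5, -2.6, 10.5]
opening: 0.003
```

The hand has stopped while the force climbs, so the tray is seated. I press once more to square it, then back out straight and lift away.

Emit:
{"op": "play_rows", "data": {
  "commands": [
    [[0.001,0,0],[0,0,0]],
    [[0.002,0,0],[0,0,0]],
    [[0.002,0,0],[0,0,0]]
  ]
}}

```text
time_s: 19.0
position: [0.6149, -0.0913, 0.0324]
tcp_rot: [[0.939, 0.334, -0.076], [0.069, 0.034, 0.997], [0.336, -0.942, 0.009]]
force: [-18.0, -5.3, 13.5]
opening: 0.005
```

Emit:
{"op": "play_rows", "data": {
  "commands": [
    [[-0.01,-0.001,0],[0,0,0]],
    [[-0.03,-0.0023,0],[0,0,0]],
    [[-0.06,-0.0046,0],[0,0,0]],
    [[-0.09,-0.007,0],[0,0,0]],
    [[-0.12,-0.0092,0.01],[0,0,0]],
    [[-0.14,-0.011,0.04],[0,0,0]],
    [[-0.16,-0.02,0.08],[0,0.05,0]],
    [[-0.17,-0.04,0.12],[0,0.15,0]],
    [[-0.18,-0.08,0.15],[0,0.25,0]],
    [[-0.18,-0.12,0.15],[0,0.33,0]]
  ]
}}

```text
time_s: 20.25
position: [0.4547, -0.1627, 0.1591]
tcp_rot: [[0.994, 0.073, -0.083], [0.079, 0.053, 0.995], [0.077, -0.996, 0.047]]
force: [0.9, 1.1, -0.3]
opening: 0.005
```

Emit:
{"op": "play_rows", "data": {
  "commands": [
    [[0,-0.04,0],[0,0,0]],
    [[0,-0.08,0],[0,0,0]],
    [[0,-0.12,0],[0,0,0]],
    [[0,-0.16,0],[0,0,0]],
    [[-0.01,-0.19,0],[0,0,0]],
    [[-0.01,-0.2,0],[0,0,0]],
    [[-0.01,-0.2,0],[0,0,0]],
    [[-0.01,-0.2,0],[0,0,0]]
  ]
}}

```text
time_s: 21.25
position: [0.4468, -0.3613, 0.158]
tcp_rot: [[0.993, 0.079, -0.085], [0.08, 0.055, 0.995], [0.084, -0.995, 0.048]]
force: [0.9, 0.4, -0.2]
opening: 0.002
```

```bash
python3 - <<'E'
from h import *
c=snap("top","pics/t10.png"); m=brown(c)
m=cv2.morphologyEx(m,cv2.MORPH_CLOSE,np.ones((5,5)))
cs=max(cv2.findContours(m,cv2.RETR_EXTERNAL,cv2.CHAIN_APPROX_NONE)[0],key=cv2.contourArea)
w=(plane(c,cs.reshape(-1,2),0.032)[:,:2]-G)@np.c_[EX,EY]*1000
print("range",w.min(0),w.max(0))
b=w[(w[:,0]<22)&(abs(w[:,1])<50)]; print("near edge (x=15 wanted): fit slope,x0",np.polyfit(b[:,1],b[:,0],1),len(b))
for sg in(1,-1):
    e=w[(sg*w[:,1]>45)&(w[:,0]>20)&(w[:,0]<75)]; print("side",sg,np.polyfit(e[:,0],e[:,1],1) if len(e)>5 else None,e[:,1].mean())
s=read_state();print(s["time_s"],s["position"],s["force"])
f=c["frame"].copy(); cv2.imwrite("pics/c10.png",cv2.resize(f[100:300,250:480,::-1],(690,600)))
E
```

```text
range [ 13.77798849 -54.99859977] [88.10049712 53.65609296]
near edge (x=15 wanted): fit slope,x0 [-1.33002732e-03  1.53714864e+01] 34
side 1 [1.84870271e-02 5.13942548e+01] 52.263212036546776
side -1 [ 1.68972562e-02 -5.38830278e+01] -53.09230888623621
21.3 [ 0.44679438 -0.3613331   0.15799183] [-0.50321732  0.75913741  0.01601455]
```

View pics/c10.png

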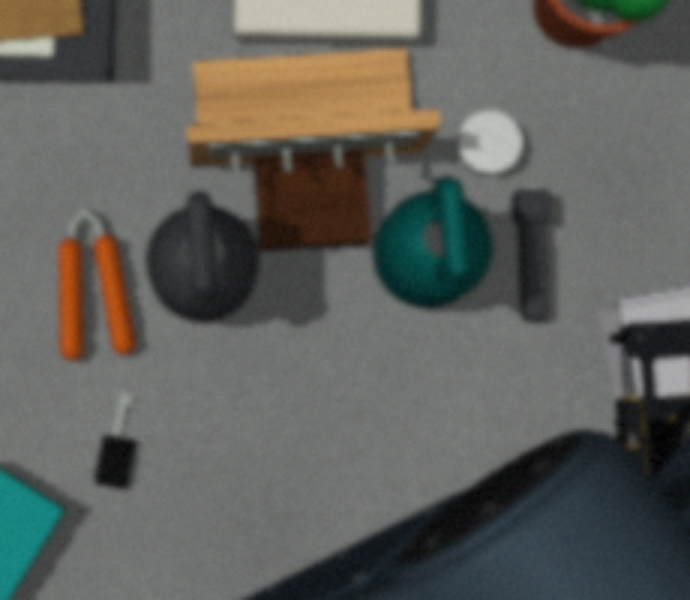

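The tray sits against the board with its near edge at 15.4 mm (15 wanted), tilted by 0.001–0.02 rad and about 0.4 mm off-centre. The hand is clear and the bystanders look unmoved, so I hand in.

```bash
python3 -c "
from rig import *
print(hand_in())"
```

```text
the job is handed in; nothing more can be done
None
```

The tray is through the gap and resting squarely against the hook board. I handed the job in at about 21 s, but the rig gives no verdict.

**What I did:**
- **Squaring:** I pushed the tray sideways with two fingers on its right side, which centred it on the gap and squared it.
- **Into the gap:** I pushed it forward with two fingers until its front edge was between the kettlebells.
- **To the board:** I finished with closed fingers, the hand turned narrow and leaning back 20°, until the tray stopped against the board at about 18 N. Then I backed straight out and moved the hand clear.

**Last checks, from the top camera:**
- **Distance:** the tray's near edge is 15.4 mm past gap_mid, against a nominal 15.
- **Centring:** it is about 0.4 mm off the middle.
- **Squareness:** the near edge shows under 0.002 rad of turn and the side edges about 0.018 rad. These disagree slightly, but both are well within the 0.08 allowed.
- **Surroundings:** the bystanders looked unmoved in the picture; I did not measure them. The measured tool force never passed about 23 N, and that was from the tray pressing on the board.

The hand had to go about 7 mm further than I calculated before the tray stopped. The likely cause is that the fingers are thinner than I assumed. The camera agrees with the stop, so the tray is seated.

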